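# Tag out the coolant manifold and take off the cap of its gauge-side port

### The job

Hang the lock-out tag by its eye on the peg of the coolant manifold and let go of it; only then open the capped port that stands next to the pressure gauge. The two ports are threaded opposite ways so that hoses cannot be crossed, and nobody noted which is which: try the cap both ways to feel which way it gives, unscrew it and lift it off. Finish while still holding the cap level in the gripper, with more than 5 cm of air between it and the rim of its port, so that its seal can be looked at; leave the other cap shut and the things lying around where they are.

Things in the scene. Friction and masses are not known exactly. Their poses are not given: they have to be found in the camera images.
- manifold: Fixed aluminium block, 70 (x) x 360 (y) x 45 mm high, yaw within 0.2 rad. Origin at the centre of its underside, x away from the robot, y along the block, z up. On its top, at x = 0: capped ports at y = +60 and -60 mm; at the ends, y = +150 and -150 mm, the pressure gauge and the tag peg's bracket, either way round. Two feet reach 20 mm out of its long sides, 8 mm high.
- port_1 (a point): Centre of the rim of the port neck at the block's y = +60 mm, 30 mm above the block's top, 75 mm above the work surface. The neck is a fixed tube, 35 mm outside diameter, with three helical ridges (a quick thread) outside; cap_1 is screwed on it.
- port_2 (a point): The same for the neck at the block's y = -60 mm, with cap_2. One neck has a right-hand thread (loosens anticlockwise seen from above), the other a left-hand one (clockwise); which is which changes from start to start and cannot be seen under the caps.
- cap_1: Loose black plastic cap screwed on port_1: 54 mm diameter, 24 mm high, plus an upright grip bar across its top, 44 mm long (cap's x), 12 mm thick (cap's y), from z = 24 to 46 mm (bar's top 101 mm above the work surface). Origin at the centre of the skirt's lower edge, z up. 80 g, varies. At the start the bar lies along the manifold's x. How it opens: see cap_2.
- cap_2: The like cap on port_2. Both are lug caps: shut, one way a cap meets a hard stop (it gives 1 to 7 degrees under a firm twist), the other way it turns easily, staying at its height, and between 65 and 98 degrees of turn its three lugs are clear of the ridges and it lifts straight off; before that it rises a few mm at most. Turning more than 98 degrees meets a stop again.
- gauge: Round pressure gauge, 57 mm dial on a stem, 87 mm high above the block's top, fixed on one end of the block (y = +150 or -150 mm), its dial towards the robot. Origin on the block's top at the foot of its stem. The port 90 mm from it is the one to open.
- peg_tip (a point): Tip of the tag peg, a steel pin of 8 mm diameter, 48 mm long, on a dark steel bracket (30 mm wide, 76 mm high above the block's top) at the end of the block away from the gauge. From the top of the bracket's upright front face the pin rises towards the robot, in the block's x-z plane, leaning 35 degrees out of the vertical to the block's -x. Tip about 0.154 m above the work surface.
- peg_seat (a point): Point on the pin's axis 36 mm below peg_tip (12 mm above the pin's root). The line from peg_tip to peg_seat is the pin's direction. A hung tag's eye slides down to about here, and the tag then tips down and hangs in front of the block.
- tag: Loose lock-out tag lying flat: black plastic paddle 101 mm long (x) and 8 mm thick: a straight body 32 mm wide (y) from x = -51 to +10 mm, then a round head of 46 mm diameter with the eye. 50 g, varies. Origin on its underside in the middle of its length; x points to the head, which at the start lies away from the robot (yaw within 0.5 rad).
- tag_eye (a point): Centre of the tag's eye, a round through hole of 23 mm diameter, 28 mm from the tag's origin along its x, at half its thickness. 11 mm of plate surround the hole.
- service_plug: Bystander: brown service disconnect plug with a loop handle, 50 x 62 x 70 mm, standing to the right. Leave alone. Origin at the centre of its underside.
- busbar: Bystander: bent copper bus bar 22 x 115 x 23 mm, lying to the left. Leave alone. Origin at the centre of its underside.
- hex_keys: Bystander: folding hex key set 26 x 70 x 19 mm, lying to the left. Leave alone. Origin at the centre of its underside.

How it is judged (in metres and radians):
On the way, in this order (a step that is already met when the one before it is completed fails the run):
1. the tag hangs by its eye on the peg, let go of, off the work surface (distance between tag_eye and peg_seat below 0.022 m and height (world z) of tag above 0.045 m and contact force between tag and the fingers below 0.1 N), for 0.3 s.
2. the cap next to the gauge is unscrewed and off its neck (((horizontal distance between gauge and port_1 below 0.13 m and z of cap_1 in the frame of manifold above 0.09 m) or (horizontal distance between gauge and port_2 below 0.13 m and z of cap_2 in the frame of manifold above 0.09 m))), for 0.1 s.
At the end, for the whole second after the job is handed in: Tag eye within 22 mm of peg_seat, tag 45 mm up or more, not touched; the gauge-side cap gripped, still, within 0.45 rad of level, its lower edge 50 mm or more above the neck rim (125 mm above the surface), off the manifold; the other cap on its port (all of step 1 and ((horizontal distance between gauge and port_1 below 0.13 m and z of cap_1 in the frame of manifold above 0.125 m and angle between cap_1's own z axis and vertical below 0.45 rad and contact force between cap_1 and the fingers above 1 N and contact force between cap_1 and manifold below 0.05 N and contact force between cap_1 and gauge below 0.05 N and linear speed of cap_1 below 0.05 m/s and distance between cap_2 and port_2 below 0.026 m) or (horizontal distance between gauge and port_2 below 0.13 m and z of cap_2 in the frame of manifold above 0.125 m and angle between cap_2's own z axis and vertical below 0.45 rad and contact force between cap_2 and the fingers above 1 N and contact force between cap_2 and manifold below 0.05 N and contact force between cap_2 and gauge below 0.05 N and linear speed of cap_2 below 0.05 m/s and distance between cap_1 and port_1 below 0.026 m))); the arm keeps its last pose, push and grip.
It fails at once if the other cap is turned by more than 0.25 rad or shifted by more than 10 mm ((horizontal distance between gauge and port_1 below 0.13 m and (distance of cap_2 from where it was at the start of the episode above 0.01 m or angle between the x axis of cap_2 and the x axis of manifold, either way round above 0.25 rad)) or (horizontal distance between gauge and port_2 below 0.13 m and (distance of cap_1 from where it was at the start of the episode above 0.01 m or angle between the x axis of cap_1 and the x axis of manifold, either way round above 0.25 rad))).
It fails at once if the cap to be opened is loosened by more than a third of a radian before the tag hangs on the peg (distance between tag_eye and peg_seat above 0.035 m and ((horizontal distance between gauge and port_1 below 0.13 m and angle between the x axis of cap_1 and the x axis of manifold, either way round above 0.35 rad) or (horizontal distance between gauge and port_2 below 0.13 m and angle between the x axis of cap_2 and the x axis of manifold, either way round above 0.35 rad))).
It fails at once if a bystander is shifted by more than 30 mm (distance of any of service_plug, busbar, hex_keys from where it was at the start of the episode above 0.03 m).
It also fails if it takes over 56 s, if anything falls off the work surface, if the arm or the gripper's body presses on something with over 40 N, if the wrist force passes 120 N, or if a joint passes its speed limit or range.

### The arm

A 6-joint arm with a two-finger parallel gripper is mounted at the origin on the work surface; the furniture and walls round the work are solid. World frame = base frame: x ahead of the robot, y to its left, z up, the work surface at z = 0. Lengths are in mm, angles in rad, forces in N, time in s.
With the tool pointing down it reaches from about 300 to 825 mm from the base axis. Payload 5.4 kg.
Tool frame: the origin (TCP) lies midway between the tips of the shut fingers; the grasp point (between the pads) lies 19 mm behind it; z points along the fingers, y is the line along which they close (so a half turn about z gives the same grasp; the last joint's range is limited). The gripper opens to 92 mm and grips with 3 to 60 N. Pads are 20 mm wide; open, the fingers measure 128 mm over their backs; the gripper's body (75 mm by 189 mm) begins 69 mm behind the grasp point.
Start: joints at [-1.417, 0.158, 1.597, -0, 1.386, -0.21], TCP at [204.577, -537.359, 214.601] pointing down, gripper open.
Joint ranges: [-2.91, 2.91], [-0.94, 2.29], [0.18, 2.7], [-1.29, 4.43], [0.17, 2.64], [-3, 3]. Speed limits (rad/s): [2.57, 2.57, 3.14, 3.14, 3.14, 3.14].

### API

Orientations are given as [roll, pitch, yaw] about the fixed x, y, z axes, in that order (R = Rz(yaw) Ry(pitch) Rx(roll)).
In Python, from workcell import r, viewer, telemetry, ticket gives the robot as it stands (r), with the cameras (viewer), the readings (telemetry) and the job (ticket).
- The arm moves only by the tool drive_effector, called after "Call:" as name(argument=value, ...) on one line, values as JSON. Schema: {"type":"object","properties":{"rows":{"type":"array","items":{"type":"array","items":{"type":"number"},"minItems":7,"maxItems":7},"minItems":1,"maxItems":12},"only":{"type":"string"},"quiet":{"type":"boolean"},"lines":{"type":"string"}},"required":["rows"],"additionalProperties":false}. rows is a list of rows, 1 to 12 of them, each of 7 numbers: dx, dy, dz in normalised numbers (1 is 1000 mm), then a rotation vector rx, ry, rz in fractions of the full range, 1 being 120 degrees, then the finger opening in mm; each row is the pose to reach, as a shift and turn from the pose commanded when the call began, along the tool's axes at that moment; what a row does not reach only later rows make up. A row lasts 1/8 s, in which the tool goes at most 62.5 mm and 0.188 rad, less where a joint would pass 70% of its speed; a pose out of reach is approached as far as the arm can. The fingers move at their own pace and stop on an object; the grip force is fixed at half the most. Time passes only in rows, so rows that do not move let the fingers close. The tool returns the time, the measured TCP pose, the force, the opening and the grip force at its end. only (a regular expression) keeps the lines of the reply that match it, lines (a string "A,B") keeps lines A to B, and quiet returns only ok. A shift or turn number past 1, either way, is cut back to 1. Input that does not fit is refused with a message, and nothing moves.
- telemetry.get_state(): the state, without advancing time (a new reading comes with each control period).
- viewer.get_image(name): name is "scene" or "side" or "wrist"; returns (picture, depth): 400x640x3 uint8, red, green, blue; 400x640 float32, mm along the optical axis (not along the pixel's ray), 0 where there is no reading.
- viewer.camera_model(name): a dict with "K" (3x3 intrinsics, pixels), "D" ([k1, k2, p1, p2, k3] as OpenCV has them; the pictures are not rectified), "camera_from_world" (4x4, takes a point from world to camera coordinates); the wrist camera has in their place "tool_from_camera" (4x4, takes a point from camera to tool coordinates, whose origin is the TCP and whose axes are the flange's). Camera axes: x right, y down, z forward; pixel columns grow to the right and rows downward; lengths in mm; the calibration is good to about 2 mm. A picture is of the moment at which its call begins: read the wrist's pose just before it. camera_model takes no time and is no camera call.
- ticket.hand_in(): hands the job in; it is judged then, once.
The state is a dict: "t": time; "joint_positions": joint angles; "qvel": joint speeds; "tau": joint torques, N m; "eef_pos": TCP position; "ee_rot": TCP orientation; "wrist_force": force on the tool from outside, world axes, zero at the start; "wrist_torque": the same for the moment, N m; "grip_width": finger opening in mm; "gripper_force": force on a finger pad.
Only numpy, scipy, OpenCV 4.12 (cv2) and the standard library are available. Lean on these libraries where they do the work, as an engineer would, in place of code of your own. Each camera call takes 0.05 s, during which the arm holds its last target. There are 200 camera calls.

## Working session

There is one attempt and no reset: what is moved stays moved. The work goes in short steps, Python scripts to look and compute and a tool call to move; the robot and the scene stay as the last step left them, time stands still between calls to the robot, and variables do not carry over. Pictures are saved under pics/ and viewed, at most 10 in all, crops included, and the job is handed in when it is done.

```bash
ls; mkdir -p pics; cat > h.py <<'E'
import numpy as np, cv2
from workcell import r, viewer, telemetry, ticket
from scipy.spatial.transform import Rotation as R
def cloud(name):
    s=telemetry.get_state(); im,d=viewer.get_image(name); m=viewer.camera_model(name)
    K=np.array(m["K"]);D=np.array(m["D"],float)
    v,u=np.mgrid[0:400,0:640]
    p=cv2.undistortPoints(np.stack([u,v],-1).reshape(-1,1,2).astype(float),K,D).reshape(400,640,2)
    P=np.dstack([p*d[...,None],d])
    if "camera_from_world" in m: T=np.linalg.inv(np.array(m["camera_from_world"]))
    else:
        W=np.eye(4);W[:3,:3]=R.from_euler('xyz',s["ee_rot"]).as_matrix();W[:3,3]=s["eef_pos"];T=W@np.array(m["tool_from_camera"])
    X=P@T[:3,:3].T+T[:3,3]; X[d==0]=np.nan
    return im,X
def save(n,im): cv2.imwrite(f'pics/{n}.png',cv2.cvtColor(im,cv2.COLOR_RGB2BGR))
E
python3 - <<'E'
from h import *
print(telemetry.get_state())
for n in("scene","side"):
    im,X=cloud(n);save(n,im);np.savez(f'{n}.npz',im=im,X=X)
    m=viewer.camera_model(n);print(n,np.linalg.inv(np.array(m["camera_from_world"])).round(2))
print(viewer.camera_model("wrist"))
E
```

```text
pics
workcell.py
{'t': 0.0, 'joint_positions': array([-1.41710092e+00,  1.59073420e-01,  1.59820827e+00, -2.69143636e-05,
        1.38619415e+00, -2.10125803e-01]), 'qvel': array([-0.00078258,  0.00018647, -0.00017361, -0.00229759, -0.00032106,
        0.00178233]), 'tau': array([ 2.89866293e-04, -3.85574663e+01, -3.22102904e+01,  7.01619848e-02,
        3.79950728e-02, -1.49925277e-04]), 'eef_pos': array([ 204.4735661 , -536.75111583,  213.61723375]), 'ee_rot': array([-3.13974538e+00, -3.66933588e-04,  3.63825835e-01]), 'wrist_force': array([0.06747286, 0.15893357, 0.28007077]), 'wrist_torque': array([ 0.00230863, -0.04189435,  0.00729436]), 'gripper_force': 0.0, 'grip_width': 91.69907328930015}
scene [[-8.4000e-01 -4.1000e-01  3.5000e-01  1.6980e+02]
 [-5.4000e-01  6.3000e-01 -5.6000e-01  5.0626e+02]
 [ 1.0000e-02 -6.6000e-01 -7.5000e-01  8.7600e+02]
 [ 0.0000e+00  0.0000e+00  0.0000e+00  1.0000e+00]]
side [[ 9.40000e-01 -1.50000e-01  3.10000e-01  1.65540e+02]
 [-3.50000e-01 -4.00000e-01  8.50000e-01 -1.02182e+03]
 [ 0.00000e+00 -9.00000e-01 -4.30000e-01  6.10290e+02]
 [ 0.00000e+00  0.00000e+00  0.00000e+00  1.00000e+00]]
{'K': array([[289.39468302,   0.        , 321.42056202],
       [  0.        , 289.39468302, 201.72096678],
       [  0.        ,   0.        ,   1.        ]]), 'D': array([-0.00854955,  0.        ,  0.        ,  0.        ,  0.        ]), 'tool_from_camera': array([[ 2.88607994e-04, -9.70179326e-01, -2.42388102e-01,
         6.78428791e+01],
       [ 9.99999024e-01, -5.12979749e-05,  1.39600890e-03,
        -3.75933361e-01],
       [-1.36681299e-03, -2.42388268e-01,  9.70178365e-01,
        -1.70203578e+02],
       [ 0.00000000e+00,  0.00000000e+00,  0.00000000e+00,
         1.00000000e+00]])}
```

View pics/scene.png

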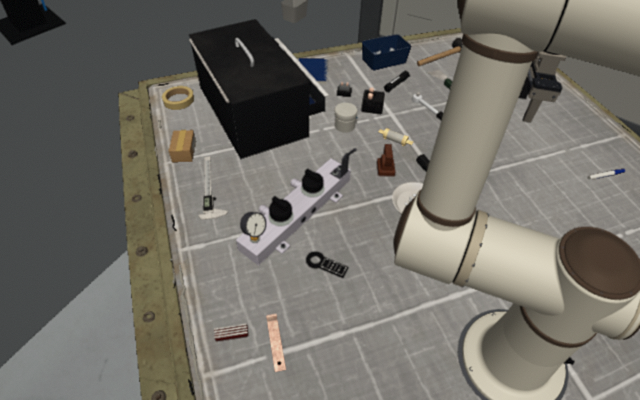

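View pics/side.png

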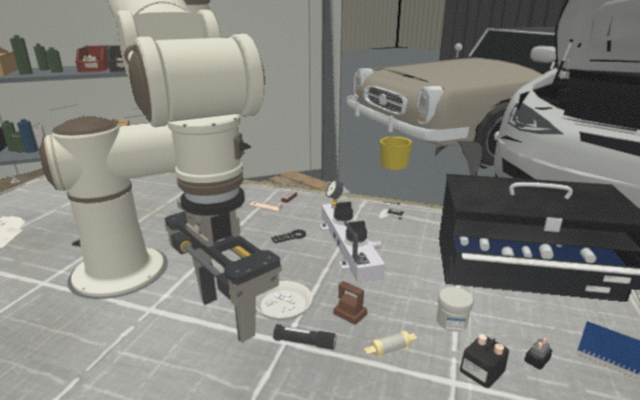

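The scene view shows the gauge at (255,222), the caps at (281,209) and (312,181), the peg bracket at (347,160), and the tag at (327,264) with its head at (315,259). The gauge is at the +y end, so port_1/cap_1 is the one to open.

```bash
python3 - <<'E'
from h import *
f=np.load('scene.npz');X=f['X'];im=f['im'].astype(int)
def reg(u0,u1,v0,v1,lo,hi):
    P=X[v0:v1,u0:u1].reshape(-1,3);C=im[v0:v1,u0:u1].reshape(-1,3)
    m=(P[:,2]>lo)&(P[:,2]<hi);return P[m],C[m]
P,_=reg(230,360,140,265,41,49)
(c,s,a)=cv2.minAreaRect(P[:,:2].astype(np.float32));print('top',len(P),c,s,a,np.median(P[:,2]))
for n,b in(('cap1',(262,298,190,226)),('cap2',(296,328,164,196))):
    P,_=reg(*b,95,106);print(n,len(P),P.mean(0),cv2.minAreaRect(P[:,:2].astype(np.float32)))
P,_=reg(335,362,140,182,60,170);print('peg',len(P),P.mean(0),P[P[:,2].argmax()])
P,_=reg(240,272,205,240,70,150);print('gauge',len(P),P.mean(0))
P,C=reg(300,352,245,282,-6,25);k=C.sum(1)<180;P=P[k];print('tag',len(P),np.percentile(P,[5,50,95],axis=0),cv2.minAreaRect(P[:,:2].astype(np.float32)))
im2=f['im'][240:290,295:360];save('tagc',cv2.resize(np.hstack([im2]),None,fx=8,fy=8,interpolation=2))
for n,b in(('plug',(372,400,140,178)),('bus',(262,290,310,375)),('hex',(210,250,320,342))):
    P,_=reg(*b,8,90);print(n,len(P),P.mean(0) if len(P) else '')
E
```

```text
top 1988 (719.8356323242188, -94.65388488769531) (361.2059020996094, 330.4687805175781) 83.57977294921875 44.46434611513564
cap1 120 [597.16835273  -2.13548146  99.54804522] ((603.890625, 14.453926086425781), (81.00837707519531, 43.884300231933594), 82.36237335205078)
cap2 77 [ 585.01478421 -137.55376977   99.29978549] ((584.7936401367188, -138.03192138671875), (13.89169692993164, 44.02046585083008), 80.32080841064453)
peg 149 [ 538.71106408 -220.91632369  101.13523444] [ 520.2509896  -216.66669657  155.02495474]
gauge 580 [604.22121615  70.09885458 108.04107198]
tag 397 [[ 4.03844325e+02 -2.45826135e-01  4.05271008e+00]
 [ 4.48255166e+02  1.55292709e+01  7.70808392e+00]
 [ 4.92416006e+02  3.39351210e+01  1.04597066e+01]] ((449.85791015625, 13.467460632324219), (99.74662017822266, 42.61546325683594), 7.958250522613525)
plug 436 [ 476.91834741 -344.29791688   38.15203315]
bus 52 [467.38255663 198.67204092  17.05454781]
hex 430 [521.22396962 269.3429668   16.49367965]
```

The rows are not in the units I measure in: shifts go in shares of 1000 mm and turns go in shares of 120 degrees. I convert before sending: 435 mm / 1000 = 0.435, -366 mm / 1000 = -0.366, 0.364 rad / 2.0944 = 0.1738.

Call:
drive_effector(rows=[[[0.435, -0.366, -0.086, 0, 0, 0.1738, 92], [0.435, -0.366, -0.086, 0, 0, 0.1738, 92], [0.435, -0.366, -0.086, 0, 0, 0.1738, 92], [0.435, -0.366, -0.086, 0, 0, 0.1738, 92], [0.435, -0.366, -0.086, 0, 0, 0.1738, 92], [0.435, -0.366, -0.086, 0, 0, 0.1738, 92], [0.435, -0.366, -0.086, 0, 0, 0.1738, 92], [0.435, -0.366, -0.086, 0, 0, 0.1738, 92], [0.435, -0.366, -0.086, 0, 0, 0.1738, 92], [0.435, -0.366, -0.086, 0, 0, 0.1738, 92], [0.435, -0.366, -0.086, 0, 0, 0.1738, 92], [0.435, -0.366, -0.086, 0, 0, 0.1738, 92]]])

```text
refused: rows[0]: the value is too long (schema: maxItems 7). Nothing was moved.
```

Wrong form. The message asks for a list of rows, each a list of 7 numbers, so I'll send the same numbers that way.

Call:
drive_effector(rows=[[0.435, -0.366, -0.086, 0, 0, 0.1738, 92], [0.435, -0.366, -0.086, 0, 0, 0.1738, 92], [0.435, -0.366, -0.086, 0, 0, 0.1738, 92], [0.435, -0.366, -0.086, 0, 0, 0.1738, 92], [0.435, -0.366, -0.086, 0, 0, 0.1738, 92], [0.435, -0.366, -0.086, 0, 0, 0.1738, 92], [0.435, -0.366, -0.086, 0, 0, 0.1738, 92], [0.435, -0.366, -0.086, 0, 0, 0.1738, 92], [0.435, -0.366, -0.086, 0, 0, 0.1738, 92], [0.435, -0.366, -0.086, 0, 0, 0.1738, 92], [0.435, -0.366, -0.086, 0, 0, 0.1738, 92], [0.435, -0.366, -0.086, 0, 0, 0.1738, 92]])

```text
t: 1.6
eef_pos: [480.2, -41.8, 300.1]
ee_rot: [3.141, 0.001, -0.002]
wrist_force: [0.2, 0.1, -0.9]
grip_width: 91.9
gripper_force: 0.0
```

```bash
python3 - <<'E'
from h import *
im,X=cloud("wrist");save('w1',im);np.savez('w1.npz',im=im,X=X)
s=telemetry.get_state();print(s['t'],s['eef_pos'],s['ee_rot'])
E
```

```text
1.65 [480.23883595 -41.89408446 300.12583202] [ 3.14149846e+00  9.88936959e-04 -2.51436711e-03]
```

View pics/w1.png

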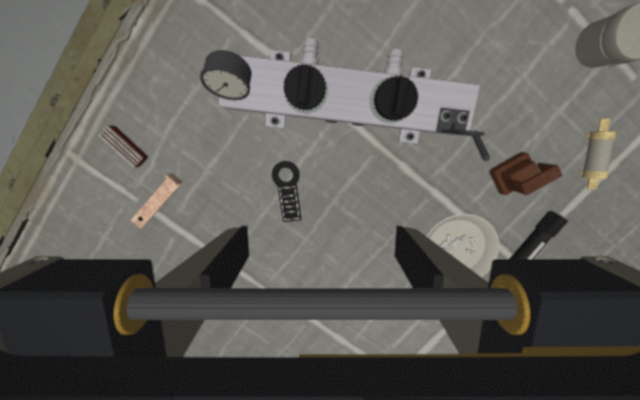

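The wrist view shows the tag from its eye at (286,173) to its tail at (291,220), the caps at (305,88) and (397,98), the peg from (476,132) to (487,158), and the gauge at (227,74).

```bash
python3 - <<'E'
from h import *
f=np.load('w1.npz');X=f['X'];im=f['im'].astype(int)
def reg(u0,u1,v0,v1,lo,hi):
    P=X[v0:v1,u0:u1].reshape(-1,3);C=im[v0:v1,u0:u1].reshape(-1,3)
    m=(P[:,2]>lo)&(P[:,2]<hi);return P[m],C[m]
print('table z',np.median(X[150:200,330:380,2]))
P,_=reg(215,482,50,135,40,50);(c,s,a)=cv2.minAreaRect(P[:,:2].astype(np.float32));print('top',len(P),c,s,a,np.median(P[:,2]))
for n,b in(('cap1',(280,330,60,113)),('cap2',(370,420,70,122))):
    P,_=reg(*b,94,106);print(n,len(P),P.mean(0),cv2.minAreaRect(P[:,:2].astype(np.float32)))
    P,_=reg(*b,60,106);print('  disc',len(P),cv2.minEnclosingCircle(P[:,:2].astype(np.float32)))
P,_=reg(465,495,125,165,127,175);print('peg',len(P))
c0=P.mean(0);d=np.linalg.svd(P-c0)[2][0];t=(P-c0)@d;print(c0,d,c0+d*t.min(),c0+d*t.max())
f2=np.load('scene.npz');Q=f2['X'][140:182,335:362].reshape(-1,3);Q=Q[(Q[:,2]>128)]
c0=Q.mean(0);d=np.linalg.svd(Q-c0)[2][0];t=(Q-c0)@d;print('scene peg',len(Q),c0,d,c0+d*t.min(),c0+d*t.max())
P,C=reg(265,308,155,230,-6,25);k=C.sum(1)<200;P=P[k];print('tag',len(P),np.percentile(P,[5,50,95],axis=0),cv2.minAreaRect(P[:,:2].astype(np.float32)))
h=P[P[:,0]>460];print('head',len(h),cv2.minEnclosingCircle(h[:,:2].astype(np.float32)))
E
```

```text
table z nan
top 8604 (594.7581787109375, -79.843505859375) (358.5573425292969, 70.44912719726562) 83.4905014038086 45.12934508845888
cap1 395 [601.28227556 -20.43666803 100.49545855] ((601.2610473632812, -20.236831665039062), (12.092907905578613, 43.809879302978516), 83.52338409423828)
  disc 1555 ((601.3601684570312, -20.53985595703125), 28.149789810180664)
cap2 401 [ 587.54541968 -138.57687792  100.42186133] ((587.2733154296875, -139.3966064453125), (12.632133483886719, 42.88747024536133), 83.07862854003906)
  disc 1562 ((587.6946411132812, -139.50514221191406), 27.961435317993164)
peg 200
[ 527.29773338 -220.64811593  143.22707134] [-0.60301576  0.04144085  0.79665215] [ 539.8445401  -221.51036591  126.65131798] [ 517.50194554 -219.9749233   156.16841704]
scene peg 30 [ 525.42050198 -219.70132592  142.84241367] [ 0.57670174  0.00305115 -0.81694908] [ 517.10610767 -219.74531483  154.62048938] [ 535.25386533 -219.64930062  128.91258382]
tag 756 [[408.09895826  -2.35954666   6.45764084]
 [458.9332781   12.18455606   7.92929664]
 [494.35164745  32.42803573   9.32106763]] ((449.82037353515625, 15.609989166259766), (98.87959289550781, 42.16727066040039), 1.235761284828186)
head 376 ((476.5514831542969, 15.30177116394043), 22.93471908569336)
```

```bash
python3 - <<'E'
from h import *
for n,(u0,u1,v0,v1) in(('w1',(265,308,155,230)),('scene',(300,352,245,282))):
    f=np.load(n+'.npz');P=f['X'][v0:v1,u0:u1].reshape(-1,3)
    P=P[(P[:,2]>4.5)&(P[:,2]<14)]; h=P[P[:,0]>465];print(n,len(P),cv2.minEnclosingCircle(h[:,:2].astype(np.float32)))
    for lo in range(400,455,9):
        q=P[(P[:,0]>lo)&(P[:,0]<lo+9)]
        if len(q):print(lo,len(q),q[:,1].min(),q[:,1].max(),(q[:,1].min()+q[:,1].max())/2)
    print(P[:,0].min())
E
```

```text
w1 1121 ((477.72857666015625, 16.420833587646484), 22.773752212524414)
400 94 -7.960365090877481 24.058275368646463 8.04895513888449
409 100 -6.462545791203539 25.354947028342366 9.446200618569414
418 109 -4.962056131288762 26.642920236422754 10.840432052566996
427 100 -4.980637787542491 26.37592904160418 10.697645627030845
436 99 -3.665811617323463 27.695656254091972 12.014922318384254
445 114 -2.2854166779584304 28.901693319109313 13.308138320575441
454 103 -2.178111880318909 31.57482423482567 14.69835617725338
398.98833226329725
scene 467 ((476.408447265625, 16.935964584350586), 21.996187210083008)
400 46 -6.21199547431911 24.63512372549286 9.211564125586875
409 46 -6.397777387309361 25.995105616132946 9.798664114411793
418 50 -5.637471981502074 25.991299839141504 10.176913928819715
427 47 -2.1365699112714083 27.118571562560874 12.491000825644733
436 41 -3.235032468851955 27.442364453319612 12.103665992233829
445 43 -0.8592749195332772 28.250982478792537 13.69585377962963
454 41 -1.6727258429073117 33.1965127149291 15.761893436010894
398.75066925129545
```

Converted, 280 mm / 1000 = 0.28, 270 mm / 1000 = 0.27, -0.118 rad / 2.0944 = -0.0563.

Call:
drive_effector(rows=[[-0.059, -0.052, 0.24, 0, 0, -0.0563, 70], [-0.059, -0.052, 0.24, 0, 0, -0.0563, 70], [-0.059, -0.052, 0.24, 0, 0, -0.0563, 70], [-0.059, -0.052, 0.24, 0, 0, -0.0563, 70], [-0.059, -0.052, 0.24, 0, 0, -0.0563, 70], [-0.059, -0.052, 0.24, 0, 0, -0.0563, 70], [-0.059, -0.052, 0.27, 0, 0, -0.0563, 70], [-0.059, -0.052, 0.28, 0, 0, -0.0563, 70], [-0.059, -0.052, 0.28, 0, 0, -0.0563, 70]])

```text
t: 2.78
eef_pos: [423.2, 10.8, 21.8]
ee_rot: [3.141, -0.002, 0.117]
wrist_force: [0.6, -0.1, 0.2]
grip_width: 70.0
gripper_force: 0.0
```

Converted, 18.5 mm / 1000 = 0.0185, 18 mm / 1000 = 0.018.

Call:
drive_effector(rows=[[-0.002, 0.001, 0.018, 0, 0, 0, 60], [-0.002, 0.001, 0.0185, 0, 0, 0, 60], [-0.002, 0.001, 0.0185, 0, 0, 0, 20], [-0.002, 0.001, 0.0185, 0, 0, 0, 20], [-0.002, 0.001, 0.0185, 0, 0, 0, 20], [-0.002, 0.001, 0.0185, 0, 0, 0, 20], [-0.002, 0.001, 0.0185, 0, 0, 0, 20]])

```text
t: 3.65
eef_pos: [420.5, 10.2, 2.6]
ee_rot: [3.141, -0.001, 0.118]
wrist_force: [0.0, 0.2, 5.4]
grip_width: 31.7
gripper_force: 30.0
```

```bash
cat > go.py <<'E'
from h import *
tip=np.array([519,-222,153.5]);yaw=-.1136
Rt=R.from_euler('xyz',[np.pi,-np.radians(35),yaw])
d=-Rt.as_matrix()[:,2]
def go(along,e,tip=tip):
    s=telemetry.get_state();R0=R.from_euler('xyz',s['ee_rot'])
    T=tip+d*along-Rt.apply(e)
    return R0.inv().apply(T-s['eef_pos']).round(1),(R0.inv()*Rt).as_rotvec().round(3),T.round(1)
E
python3 -c "
from go import *;print(d,go(30,[57.2,.4,-1.4]),go(-36,[57.2,.4,-1.4]))"
```

```text
[-0.56987942  0.06501823  0.81915204] (array([   9.1,  227.3, -141.5]), array([-0.071,  0.607,  0.224]), array([ 456.2, -214.4,  144.1])) (array([ 46. , 235.9, -87.4]), array([-0.071,  0.607,  0.224]), array([ 493.8, -218.7,   90.1]))
```

Converted, 227 mm / 1000 = 0.227, 170 mm / 1000 = 0.17, 0.607 rad / 2.0944 = 0.2898.

Call:
drive_effector(rows=[[0, 0, -0.05, 0, 0, 0, 20], [0, 0.05, -0.1, -0.0086, 0.0716, 0.0267, 20], [0, 0.11, -0.14, -0.0172, 0.1432, 0.0535, 20], [0.005, 0.17, -0.142, -0.0258, 0.2149, 0.0802, 20], [0.009, 0.227, -0.142, -0.0339, 0.2898, 0.107, 20], [0.009, 0.227, -0.142, -0.0339, 0.2898, 0.107, 20], [0.009, 0.227, -0.142, -0.0339, 0.2898, 0.107, 20], [0.009, 0.227, -0.142, -0.0339, 0.2898, 0.107, 20], [0.009, 0.227, -0.142, -0.0339, 0.2898, 0.107, 20]])

```text
t: 4.78
eef_pos: [456.3, -212.3, 144.0]
ee_rot: [3.141, -0.609, -0.11]
wrist_force: [0.2, -1.1, -0.4]
grip_width: 31.2
gripper_force: 30.0
```

```bash
python3 - <<'E'
from go import *
print(go(30,[57.2,.4,-1.4]))
im,X=cloud("wrist");np.savez('w2.npz',im=im,X=X)
i2,X2=cloud("side");np.savez('s2.npz',im=i2,X=X2)
save('w2',np.vstack([im[60:260],i2[150:350]]))
E
```

```text
(array([0.2, 2.1, 0. ]), array([-0.002,  0.002,  0.003]), array([ 456.2, -214.4,  144.1]))
```

View pics/w2.png

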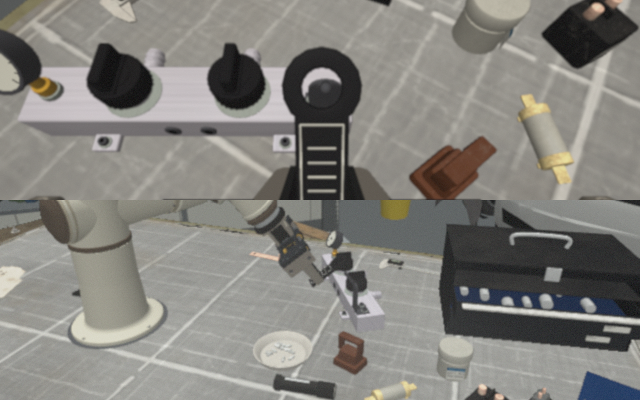

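The wrist view shows the tag eye centred at about (322,147) with the peg tip seen through the hole at (323,153). Next I measure the fit in tool axes.

```bash
python3 - <<'E'
from go import *
f=np.load('w2.npz');s=telemetry.get_state();R0=R.from_euler('xyz',s['ee_rot'])
A=R0.inv().apply((f['X']-s['eef_pos']).reshape(-1,3)).reshape(400,640,3)
g=A[100:200,275:370].reshape(-1,3)
h=g[(abs(g[:,2])<9)&(g[:,0]>36)];print('head',len(h),cv2.minEnclosingCircle(h[:,:2].astype(np.float32)),np.median(h[:,2]), np.polyfit(h[:,0],h[:,2],1),np.polyfit(h[:,1],h[:,2],1))
p=A[138:168,308:338].reshape(-1,3);p=p[(p[:,2]>12)&(p[:,2]<70)];print('peg',len(p))
for lo in range(16,70,6):
    q=p[(p[:,2]>=lo)&(p[:,2]<lo+6)]
    if len(q):print(lo,len(q),q.min(0).round(1),q.max(0).round(1))
E
```

```text
head 3978 ((55.71538543701172, -0.6181554198265076), 24.604238510131836) -4.929040322442502 [ 4.62546059e-03 -5.13121156e+00] [-3.57138622e-04 -4.86443310e+00]
peg 147
22 66 [53.  -1.1 25.8] [59.  5. 28.]
28 45 [52.2 -1.8 28. ] [59.7  5.7 30.4]
34 2 [59.4  0.3 34.9] [59.4  3.8 35.1]
40 5 [58.3 -1.1 41.2] [59.8  2.5 44.6]
46 4 [56.6 -1.9 47.4] [59.6  4.9 51.7]
52 1 [59.2  4.3 57.7] [59.2  4.3 57.7]
58 5 [58.2 -1.1 61. ] [59.9  2.8 63.8]
64 19 [55.6 -3.6 69.3] [60.4  7.8 70. ]
```

Converted, 54 mm / 1000 = 0.054, 40 mm / 1000 = 0.04.

Call:
drive_effector(rows=[[0, 0.002, 0.008, 0, 0, 0, 20], [0, 0.002, 0.025, 0, 0, 0, 20], [0, 0.002, 0.04, 0, 0, 0, 20], [0, 0.002, 0.054, 0, 0, 0, 20], [0, 0.002, 0.054, 0, 0, 0, 20], [0, 0.002, 0.054, 0, 0, 0, 20]])

```text
t: 5.62
eef_pos: [486.2, -219.6, 99.9]
ee_rot: [3.141, -0.61, -0.113]
wrist_force: [0.3, 0.4, -0.1]
grip_width: 31.3
gripper_force: 30.0
```

Converted, -100 mm / 1000 = -0.1, -50 mm / 1000 = -0.05.

Call:
drive_effector(rows=[[0, 0, 0, 0, 0, 0, 60], [0, 0, 0, 0, 0, 0, 60], [0, 0, 0, 0, 0, 0, 60], [0, 0, 0, 0, 0, 0, 60], [0, 0, -0.02, 0, 0, 0, 60], [0, 0, -0.05, 0, 0, 0, 60], [0, 0, -0.1, 0, 0, 0, 60], [0, 0, -0.1, 0, 0, 0, 60], [0, 0, -0.1, 0, 0, 0, 60], [0, 0, -0.1, 0, 0, 0, 60]])

```text
t: 6.88
eef_pos: [429.0, -212.2, 180.0]
ee_rot: [-3.139, -0.608, -0.115]
wrist_force: [-0.1, -0.5, -0.8]
grip_width: 60.0
gripper_force: 0.0
```

```bash
python3 - <<'E'
from go import *
im,X=cloud("wrist");np.savez('w3.npz',im=im,X=X)
i2,X2=cloud("side");np.savez('s3.npz',im=i2,X=X2)
save('w3',np.vstack([im[60:330],cv2.resize(i2[200:300,250:450],(640,320))]))
E
```

```text
(no output)
```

View pics/w3.png

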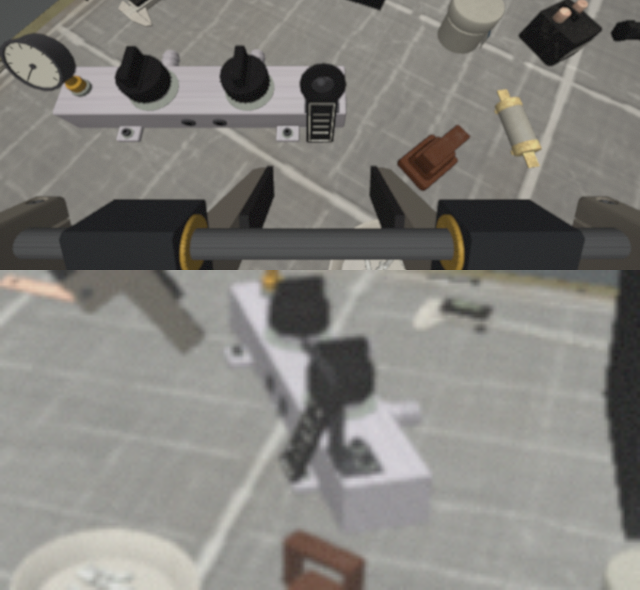

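The side view shows the tag hanging by its eye on the peg in front of the block, clear of the gripper. Next is cap_1.

```bash
python3 - <<'E'
from go import *
s=telemetry.get_state();R0=R.from_euler('xyz',s['ee_rot']);Rd=R.from_euler('xyz',[np.pi,0,yaw])
for T in([480,-150,210],[601.4,-20.3,190]):print(R0.inv().apply(np.array(T)-s['eef_pos']).round(1),(R0.inv()*Rd).as_rotvec().round(3))
E
```

```text
[ 52.7 -67.7   0.5] [-0.003 -0.608 -0.   ]
[ 128.1 -210.2   77.7] [-0.003 -0.608 -0.   ]
```

Converted, -210 mm / 1000 = -0.21, -170 mm / 1000 = -0.17, -0.608 rad / 2.0944 = -0.2903.

Call:
drive_effector(rows=[[0.02, -0.03, -0.01, 0, -0.0859, 0, 60], [0.053, -0.068, 0, 0, -0.1719, 0, 60], [0.085, -0.12, 0.028, 0, -0.2578, 0, 60], [0.11, -0.17, 0.055, 0, -0.2903, 0, 50], [0.128, -0.21, 0.078, -0.0014, -0.2903, 0, 50], [0.128, -0.21, 0.078, -0.0014, -0.2903, 0, 50], [0.128, -0.21, 0.078, -0.0014, -0.2903, 0, 50], [0.128, -0.21, 0.078, -0.0014, -0.2903, 0, 50]])

```text
t: 7.98
eef_pos: [601.0, -22.6, 191.2]
ee_rot: [3.138, -0.002, -0.116]
wrist_force: [-0.2, -0.2, 0.9]
grip_width: 49.8
gripper_force: 0.0
```

```bash
python3 - <<'E'
from go import *
im,X=cloud("wrist");s=telemetry.get_state();R0=R.from_euler('xyz',s['ee_rot'])
P=X.reshape(-1,3);m=(abs(P[:,0]-601)<40)&(abs(P[:,1]+20)<40)&(P[:,2]>95)&(P[:,2]<107);q=P[m]
print(len(q),cv2.minAreaRect(q[:,:2].astype(np.float32)) if len(q) else '')
Rd=R.from_euler('xyz',[np.pi,0,yaw]);print(R0.inv().apply(np.array([601.4,-20.3,83])-s['eef_pos']).round(1),(R0.inv()*Rd).as_rotvec().round(3),s['joint_positions'].round(2))
E
```

```text
569 ((601.8671264648438, -19.777568817138672), (11.241939544677734, 43.34880447387695), 83.50164794921875)
[ -0.3  -2.9 108.5] [ 0.004 -0.002 -0.003] [-0.24  0.24  1.55 -0.    1.35  1.45]
```

Converted, 108 mm / 1000 = 0.108, 90 mm / 1000 = 0.09, 0.004 rad / 2.0944 = 0.0019.

Call:
drive_effector(rows=[[0, -0.003, 0.05, 0.0019, -0.001, -0.0014, 50], [0, -0.003, 0.09, 0.0019, -0.001, -0.0014, 50], [0, -0.003, 0.108, 0.0019, -0.001, -0.0014, 50], [0, -0.003, 0.108, 0.0019, -0.001, -0.0014, 5], [0, -0.003, 0.108, 0.0019, -0.001, -0.0014, 5], [0, -0.003, 0.108, 0.0019, -0.001, -0.0014, 5], [0, -0.003, 0.108, 0.0019, -0.001, -0.0014, 5], [0, -0.003, 0.108, 0.0019, -0.001, -0.0014, 5]])

```text
t: 9.02
eef_pos: [602.9, -19.2, 84.2]
ee_rot: [-3.142, -0.002, -0.111]
wrist_force: [-0.9, -1.5, 4.2]
grip_width: 11.7
gripper_force: 30.0
```

Call:
drive_effector(rows=[[0, 0, 0, 0, 0, 0.0334, 5], [0, 0, 0, 0, 0, 0.0668, 5], [0, 0, 0, 0, 0, 0.0668, 5]])

```text
t: 9.4
eef_pos: [603.0, -19.1, 84.2]
ee_rot: [-3.141, -0.002, -0.251]
wrist_force: [-1.1, -0.9, 5.1]
grip_width: 11.4
gripper_force: 30.0
```

```bash
python3 -c "
from h import *
s=telemetry.get_state();print(s['wrist_torque'],s['wrist_force'],s['joint_positions'][5],s['ee_rot'][2])"
```

```text
[-0.19485265  0.12941752 -0.07179951] [-1.11328334 -0.88580154  5.11939197] 1.5894604971446546 -0.2508409708987336
```

Converted, -0.28 rad / 2.0944 = -0.1337.

Call:
drive_effector(rows=[[0, 0, 0, 0, 0, -0.0668, 5], [0, 0, 0, 0, 0, -0.0955, 5], [0, 0, 0, 0, 0, -0.1337, 5], [0, 0, 0, 0, 0, -0.1337, 5]])

```text
t: 9.9
eef_pos: [603.2, -19.6, 84.2]
ee_rot: [3.141, -0.002, 0.028]
wrist_force: [-0.5, -2.9, 5.9]
grip_width: 12.3
gripper_force: 31.2
```

```bash
python3 -c "
from h import *
s=telemetry.get_state();print(s['wrist_torque'],s['wrist_force'],s['joint_positions'][5],s['ee_rot'][2])"
```

```text
[-0.41009585  0.07272105 -0.63060187] [-0.4974886  -2.8935033   5.89811419] 1.3097910346964672 0.028355697231217336
```

Anticlockwise meets a stop (0.63 N m, pads starting to slip); clockwise turns freely (0.07 N m). So it unscrews clockwise.

Converted, 1.56 rad / 2.0944 = 0.7448.

Call:
drive_effector(rows=[[0, 0, 0, 0, 0, 0.0859, 5], [0, 0, 0, 0, 0, 0.1719, 5], [0, 0, 0, 0, 0, 0.2578, 5], [0, 0, 0, 0, 0, 0.3438, 5], [0, 0, 0, 0, 0, 0.4297, 5], [0, 0, 0, 0, 0, 0.5157, 5], [0, 0, 0, 0, 0, 0.6016, 5], [0, 0, 0, 0, 0, 0.678, 5], [0, 0, 0, 0, 0, 0.7448, 5], [0, 0, 0, 0, 0, 0.7448, 5], [0, 0, 0, 0, 0, 0.7448, 5]])

```text
t: 11.28
eef_pos: [602.2, -20.8, 84.3]
ee_rot: [3.141, -0.003, -1.53]
wrist_force: [-3.6, -6.8, 7.8]
grip_width: 11.9
gripper_force: 30.0
```

```bash
python3 -c "
from h import *
s=telemetry.get_state();print(s['wrist_torque'],s['joint_positions'][5],s['ee_rot'][2])"
```

```text
[-1.08850278  0.70562851 -0.11906541] 2.869206905222987 -1.5304522377112053
```

Converted, -12 mm / 1000 = -0.012, -8 mm / 1000 = -0.008.

Call:
drive_effector(rows=[[0, 0, -0.004, 0, 0, 0, 5], [0, 0, -0.008, 0, 0, 0, 5], [0, 0, -0.012, 0, 0, 0, 5]])

```text
t: 11.65
eef_pos: [601.1, -20.2, 93.6]
ee_rot: [3.139, -0.001, -1.53]
wrist_force: [0.6, -5.2, -4.3]
grip_width: 11.9
gripper_force: 30.0
```

Converted, -90 mm / 1000 = -0.09, -85 mm / 1000 = -0.085.

Call:
drive_effector(rows=[[0, 0, -0.015, 0, 0, 0, 5], [0, 0, -0.03, 0, 0, 0, 5], [0, 0, -0.055, 0, 0, 0, 5], [0, 0, -0.085, 0, 0, 0, 5], [0, 0, -0.09, 0, 0, 0, 5], [0, 0, -0.09, 0, 0, 0, 5], [0, 0, -0.09, 0, 0, 0, 5], [0, 0, -0.09, 0, 0, 0, 5]])

```text
t: 12.65
eef_pos: [601.5, -18.7, 183.7]
ee_rot: [3.139, 0.001, -1.531]
wrist_force: [0.4, 0.4, -1.5]
grip_width: 11.5
gripper_force: 30.0
```

```bash
python3 - <<'E'
from go import *
im,X=cloud("wrist")
i2,X2=cloud("side")
save('w5',np.vstack([im[:280],cv2.resize(i2[180:300,250:450],(533,320))[:, :533].copy() if 0 else cv2.resize(i2[180:280,250:450],(640,320))]))
E
```

```text
(no output)
```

View pics/w5.png

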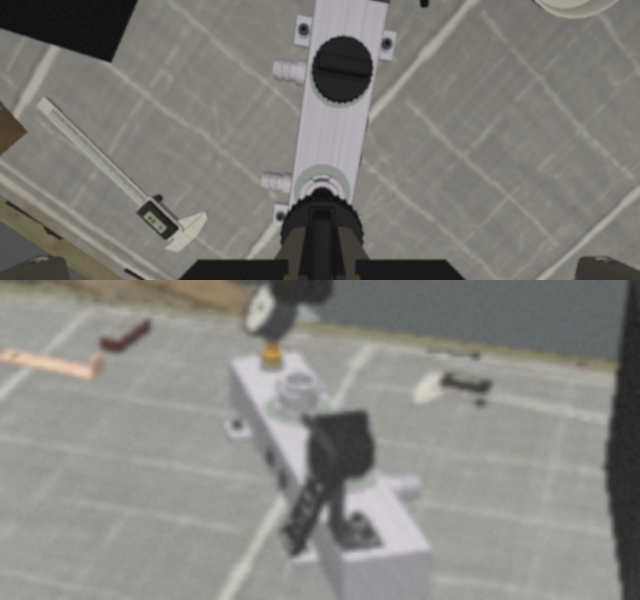

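The neck is bare, cap_1 is held level about 80 mm above its rim, the tag still hangs on the peg, and cap_2 is untouched.

```bash
python3 -c "
from workcell import r, viewer, telemetry, ticket
print(ticket.hand_in())"
```

```text
the job is handed in; nothing more can be done
None
```

The tag hangs on the peg. The gauge-side cap (cap_1) unscrewed clockwise and is held level about 80 mm above its port rim. The other cap is still shut, and the job is handed in; no verdict came back.

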